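Put the relay away and seal the sliding hatch

TASK

Stand the loose relay from in front of the tool box upright on the floor of the open bay of the relay case and let go of it. Then slide the case's hatch along its rails over the bay, push the rubber seal strip back until it meets its stop and keep the hatch pressed against it with 15 to 20 N for half a second so that it seals, never as hard as 30 N. Leave the hatch closed against the strip and the other things where they are.

Things in the scene. Friction and masses are not known exactly. Their poses are not given: they have to be found in the camera images.
- relay: loose light grey plug-in relay standing on the desk in front of the tool box: foot 60 (x) x 30 (y) mm, 38 mm high, above it a block 37 x 28 mm up to 70 mm; about 0.09 kg. Origin at the centre of its underside, z up. Grip it across y by the upper block. (A narrower relay far off to the right stays.)
- case: fixed grey metal case with aluminium rails, 114 (x) x 300 (y -148 to 152) mm. Origin: underside, y along the rails to the closing end. Open bay x -48 to 48, y 1 to 138 mm, floor 4 mm above the origin; rail lips to 93 mm height leave x -46 to 46 free. The half at y < 0 is decked over. End frame at y 146 to 152, to 96 mm height
- hatch: aluminium hatch 98 x 144 x 6 mm, slides along the case's y; axes as the case's. Origin: centre of its underside, 82 mm above the case's underside. On its middle a solid upright rib, 60 (x) x 12 (y) mm, top 31 mm above the origin. Starts with its origin at y = -69 to -52 mm in the case's frame; closed at 46 to 66 mm, where the strip stops it. Friction 2 to 3 N; stays where left
- strip: rubber seal strip 94 x 6 x 7 mm on two pins before the end frame. Origin: middle of the face that the hatch's edge meets (72 mm ahead of the hatch's origin). Starts at y = 112 to 115 mm in the case's frame, gives way at about 4 N (6 to 7 N with the hatch's friction), stays where pushed, and meets a rigid hidden stop somewhere at y = 118 to 138 mm; only the rise in force shows it
- box_small: bystander: small white carton 60 x 45 x 26 mm; origin at the centre of its underside
- pliers_red: bystander: pliers with red grips, 174 x 53 x 13 mm, lying near the desk's front edge; origin under its middle
- tape_blue: bystander: roll of blue tape, 66 mm wide, 18 mm high; origin at the centre of its underside
There are look-alikes about, which are no part of the job. What is shaped like the relay but green is not meant.

How it is judged (in metres and radians):
On the way, in this order (a step that is already met when the one before it is completed fails the run):
1. the relay stands upright on the floor of the open bay, let go, with the hatch still open (y of relay in the frame of case between 0.005 and 0.13 m and x of relay in the frame of case between -0.044 and 0.044 m and z of relay in the frame of case below 0.008 m and angle between relay's own z axis and vertical below 0.1 rad and contact force between the fingers and relay below 0.1 N and y of hatch in the frame of case below 0 m), for 0.2 s.
2. the hatch is over the bay and kept pressed on the strip, which has met its stop, with 10 to 30 N for half a second (contact force between hatch and strip above 10 N and y of hatch in the frame of case above 0.0435 m), for 0.4 s.
At the end, for the whole second after the job is handed in: the hatch is at rest over the bay, its edge within 2 mm of the seal strip in its pushed-back place, and the relay is at rest upright (within 0.1 rad) on the floor of the bay (y of hatch in the frame of case above 0.0435 m and linear speed of hatch below 0.01 m/s and y of strip in the frame of hatch below 0.074 m and y of relay in the frame of case between 0.005 and 0.13 m and x of relay in the frame of case between -0.044 and 0.044 m and z of relay in the frame of case below 0.008 m and angle between relay's own z axis and vertical below 0.1 rad and linear speed of relay below 0.02 m/s); the robot touches nothing.
It fails at once if the hatch is rammed against the seal strip with more than 30 N (contact force between hatch and strip above 30 N).
It fails at once if a bystander is moved by more than 20 mm (distance of any of box_small, pliers_red, tape_blue from where it was at the start of the episode above 0.02 m).
It also fails if it takes over 67 s, if anything falls off the work surface, if the arm or the gripper's body presses on something with over 40 N, if the wrist force passes 120 N, or if a joint passes its speed limit or range.

ROBOT

A 6-joint arm with a two-finger parallel gripper is mounted at the origin on a cart in front of the work surface, level with it; the furniture and walls round the work are solid. World frame = base frame: x ahead of the robot, y to its left, z up, the work surface at z = 0. Lengths are in m, angles in degrees, forces in N, time in s.
With the tool pointing down it reaches from about 0.4 to 0.825 m from the base axis. Payload 7 kg.
Tool frame: the origin (TCP) lies midway between the tips of the shut fingers; the grasp point (between the pads) lies 19 mm behind it; z points along the fingers, y is the direction in which the jaws open and shut (so a half turn about z gives the same grasp; the last joint's range is limited). The gripper opens to 88 mm and grips with 3 to 60 N. Pads are 19 mm wide; open, the fingers measure 130 mm over their backs; the gripper's body (78 mm by 193 mm) begins 47 mm behind the grasp point.
Start: joints at [-53.279, 20.546, 0.682, 0, -70.136, -16.507], TCP at [0.233, -0.633, 0.227] pointing down, gripper open.
Joint ranges: [-176.03, 176.03], [-82.01, 121.73], [-58.28, 71.71], [-173.87, 95.51], [-174.79, -0.11], [-173.66, 173.66]. Speed limits (degrees/s): [136.94, 136.94, 172.46, 180, 180, 180].

INTERFACE

Orientations are given as [roll, pitch, yaw] about the fixed x, y, z axes, in that order (R = Rz(yaw) Ry(pitch) Rx(roll)).
In Python, from plant import ctrl gives the robot as it stands.
- The arm moves only by the tool jog_arm, never from a script. Its argument "deltas" is a list of rows, each a list of 2 entries, a list of its own where there are three numbers: the shift along the tool's x, y, z in m, then the turn about the tool's z in degrees. A call has 1 to 20 rows; each row is the pose to reach, as a shift and turn from the pose commanded when the call began, along the tool's axes at that moment; what a row does not reach only later rows make up. A row lasts 1/10 s, in which the tool goes at most 50 mm and 8.59 degrees, less where a joint would pass 70% of its speed; a pose out of reach is approached as far as the arm can. A call with a gripper value outside its range is refused whole. "jaw" is the closure, from -1 (fully open) to 1 (shut), set as the call begins (left out, the last holds). The fingers move at their own pace and stop on an object; the grip force is fixed at half the most. Time passes only in rows, so rows that repeat a pose let the fingers close. It gives the time, the measured TCP pose, the force and the opening at its end, in the units of the state.
- ctrl.get_obs(): the state, without advancing time (a new reading comes with each control period).
- ctrl.snapshot(name): name is "scene" or "top" or "wrist"; returns the picture (384x512x3 uint8, red, green, blue); there is no depth.
- ctrl.camera_params(name): a dict with "camera_matrix" (3x3 intrinsics, pixels), "position" and "rotation" of the camera in the world. Camera axes: x right, y down, z forward; pixel columns grow to the right and rows downward; lengths in m; the calibration is good to about 2 mm. A picture is of the moment at which its call begins: read the wrist's pose just before it. camera_params takes no time and is no camera call; for the wrist camera it gives the pose at the moment of the call.
- ctrl.close_job(): hands the job in, once; it reports no verdict.
Trained networks look in the newest picture that a camera, given by its name, has taken for a name from the list of things; names that differ only in an ending like _2 or _b are one class to them, and where a whole thing is asked for, a point or a joint stands for the part that bears it (a point fixed in the world has none). Each returns a list of dicts, best first, with "conf" (0 to 1); they miss things now and then, are a little off and sometimes report something else, mostly with a low value. They report only what shows in the picture. A call takes as long as a camera call. They do not tell look-alikes from the thing itself.
- ctrl.boxes_of(query, camera): "bbox" ([left, top, width, height] as shares, 0 to 1, of the picture: columns of its width, rows of its height, round what is visible of it).
- ctrl.cut_out(query, camera): "mask" (384x512 bool, what is visible of it) and "bbox" ([left, top, width, height] as shares, 0 to 1, of the picture: columns of its width, rows of its height, round what is visible of it).
The state is a dict: "clock": time; "joint_pos": joint angles; "qvel": joint speeds; "tau": joint torques, N m; "tool_pos": TCP position; "orientation": TCP orientation; "force": force on the tool from outside, world axes, zero at the start; "moment": the same for the moment, N m; "opening": finger opening in m.
Only numpy, scipy, OpenCV 4.12 (cv2) and the standard library are available. Lean on these libraries where they do the work, as an engineer would, in place of code of your own. Each camera call takes 0.05 s, during which the arm holds its last target. There are 200 camera calls.

## Working session

There is one attempt and no reset: what is moved stays moved. The work goes in short steps, Python scripts to look and compute and a tool call to move; the robot and the scene stay as the last step left them, time stands still between calls to the robot, and variables do not carry over. Pictures are saved under pics/ and viewed, about 8 in all and at most 12, crops included, and the job is handed in when it is done.

Besides the shell and the picture viewer there is one more tool, called after "Call:" by a JSON object that holds its "method" and its "body", one argument or row to a line. jog_arm: Moves the arm, as the interface text tells. Its arguments: {"type":"object","properties":{"deltas":{"type":"array","items":{"type":"array"}},"jaw":{"type":"number"}},"required":["deltas"]}

```bash
mkdir -p pics; ls
cat > h.py <<'E'
import numpy as np, cv2
from plant import ctrl
def save(im,n): cv2.imwrite('pics/'+n+'.png',im[:,:,::-1])
def ray(cam,u,v):
    K=np.array(cam['camera_matrix']);R=np.array(cam['rotation']);p=np.array(cam['position'])
    return p,R@np.linalg.inv(K)@np.array([u,v,1.])
def onz(cam,u,v,z):
    p,d=ray(cam,u,v); return p+d*(z-p[2])/d[2]
def proj(cam,X):
    K=np.array(cam['camera_matrix']);R=np.array(cam['rotation']);p=np.array(cam['position'])
    q=(np.atleast_2d(X)-p)@R@K.T; return q[:,:2]/q[:,2:]
E
python3 - <<'E'
from h import *
for c in ('scene','top'):
    im=ctrl.snapshot(c); save(im,c+'0'); p=ctrl.camera_params(c); print(c,p)
    for q in ('relay','case','hatch','strip','box_small','pliers_red','tape_blue'):
        r=ctrl.boxes_of(q,c)
        print(q,[(round(d['conf'],2),(np.array(d['bbox'])*[512,384,512,384]).round(0).tolist()) for d in r[:4]])
print(ctrl.get_obs())
a=cv2.imread('pics/scene0.png');b=cv2.imread('pics/top0.png')
E
```

```text
pics
scene {'camera_matrix': array([[412.37162589,   0.        , 255.11329864],
       [  0.        , 412.37162589, 190.86636868],
       [  0.        ,   0.        ,   1.        ]]), 'position': array([-0.04627521,  0.45700078,  0.90675349]), 'rotation': array([-1.37985889e+02,  9.69607789e-02, -1.35478264e+02])}
relay [(0.91, [259.0, 193.0, 23.0, 31.0]), (0.87, [236.0, 213.0, 14.0, 33.0])]
case [(0.96, [273.0, 91.0, 66.0, 81.0]), (0.36, [261.0, 195.0, 22.0, 30.0])]
hatch [(0.96, [297.0, 94.0, 41.0, 36.0])]
strip []
box_small [(0.61, [187.0, 250.0, 22.0, 29.0])]
pliers_red [(0.72, [304.0, 179.0, 22.0, 18.0]), (0.35, [271.0, 90.0, 71.0, 87.0])]
tape_blue [(0.83, [142.0, 300.0, 27.0, 26.0])]
top {'camera_matrix': array([[366.71106413,   0.        , 251.48788644],
       [  0.        , 366.71106413, 195.03757855],
       [  0.        ,   0.        ,   1.        ]]), 'position': array([ 0.31950379, -0.06130339,  1.00855276]), 'rotation': array([-170.50650068,    1.70810654,  -88.55326471])}
relay [(0.82, [266.0, 205.0, 17.0, 23.0]), (0.53, [224.0, 200.0, 24.0, 25.0])]
case [(0.87, [332.
[... 209 characters left out ...]
55, [329.0, 212.0, 14.0, 65.0])]
tape_blue []
{'clock': 0.8, 'joint_pos': array([-5.32806387e+01,  2.05446406e+01,  6.83551365e-01,  1.21051797e-03,
       -7.01367963e+01, -1.65056769e+01]), 'qvel': array([-0.1427361 , -0.08339326, -0.00637824, -0.00611814, -0.03633935,
       -0.10989039]), 'tau': array([ 1.68644819e-03, -5.82279217e+01,  2.93281424e+01,  7.00180203e+00,
        1.26105794e-02, -2.95380914e-05]), 'tool_pos': array([ 0.23318877, -0.63343033,  0.2265966 ]), 'orientation': array([-1.79997649e+02, -4.90865715e-04, -1.59785904e+02]), 'force': array([-0.92534523, -0.3826326 ,  0.46002717]), 'moment': array([ 0.02850459, -0.04117149,  0.00155488]), 'opening': 0.08734312676076895}
```

View pics/scene0.png

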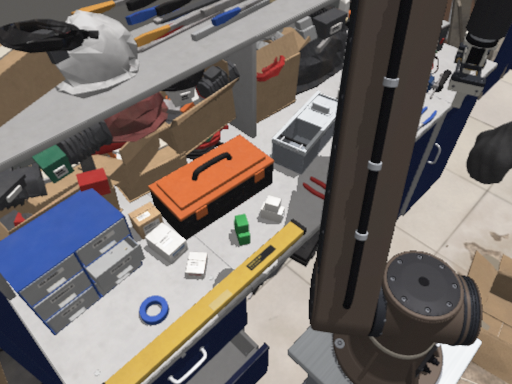

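View pics/top0.png

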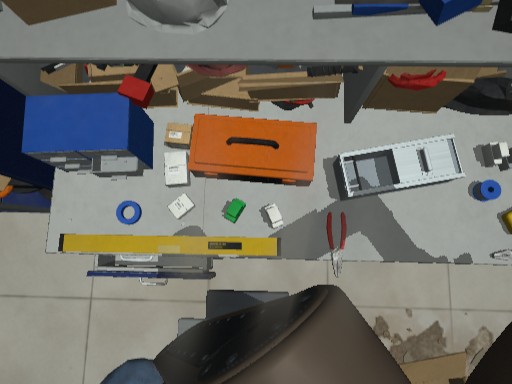

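The scene and top views show the relay at top (273,215), the green look-alike at (235,210), and the case at (400,167) with its bay open to the left. The hatch rib is at (421,160), the pliers at (337,240), the carton at (181,206) and the tape at (128,212). Next I'll zoom in and compute positions.

```bash
cat >> h.py <<'E'
from scipy.spatial.transform import Rotation as Rt
def cam(n):
    p=dict(ctrl.camera_params(n)); r=np.array(p['rotation'])
    if r.shape==(3,): p['rotation']=Rt.from_euler('xyz',r,degrees=True).as_matrix()
    return p
E
python3 - <<'E'
from h import *
c=cam('top');s=cam('scene')
for n,u,v,z in [('relay',273,215,.07),('green',235,210,.07),('caseC',400,167,.09),('rib',421,160,.113),('pliers',337,240,.01),('box',181,206,.02),('shelfedge@.4',300,65,.4),('toolbox',250,145,.1)]:
    print(n,onz(c,u,v,z).round(3))
print(s['rotation'][:,2])
a=cv2.imread('pics/top0.png')[125:225,325:475]; a=cv2.resize(a,None,fx=5,fy=5,interpolation=cv2.INTER_CUBIC)
for i in range(0,150,10): cv2.putText(a,str(325+i),(i*5,10),0,.35,(0,0,255),1);cv2.line(a,(i*5,12),(i*5,18),(0,0,255),1)
for i in range(0,100,10): cv2.putText(a,str(125+i),(0,i*5+4),0,.35,(0,0,255),1);cv2.line(a,(22,i*5),(28,i*5),(0,0,255),1)
cv2.imwrite('pics/topcase.png',a)
E
```

```text
relay [ 0.425 -0.086  0.07 ]
green [0.436 0.012 0.07 ]
caseC [ 0.552 -0.406  0.09 ]
rib [ 0.565 -0.449  0.113]
pliers [ 0.368 -0.26   0.01 ]
box [0.45  0.165 0.02 ]
shelfedge@.4 [ 0.657 -0.121  0.4  ]
toolbox [ 0.601 -0.023  0.1  ]
[ 0.47020564 -0.4763286  -0.74297895]
```

View pics/topcase.png

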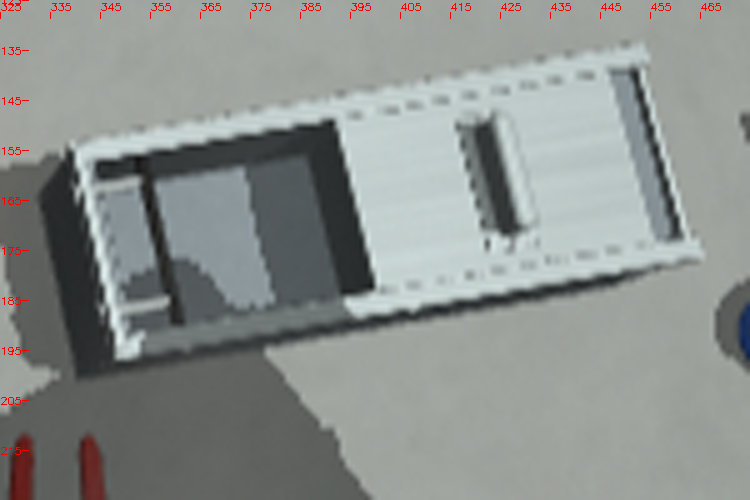

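The zoomed crop shows the case's top corners at about (339,154), (349,197), (464,176) and (454,135). The hatch edge runs from (391,149) to (399,183), the strip from (354,159) to (360,190), and the rib is at (421,160).

```bash
cat >> h.py <<'E'
from scipy.optimize import least_squares
def Tw(q,P):  # q=x,y,yaw(rad),z
    c,s=np.cos(q[2]),np.sin(q[2]);P=np.atleast_2d(P)
    return np.c_[q[0]+c*P[:,0]-s*P[:,1],q[1]+s*P[:,0]+c*P[:,1],q[3]+P[:,2]]
def fit(c,P,uv,q0,z=0.):
    r=least_squares(lambda q:(proj(c,Tw([*q,z],P))-uv).ravel(),q0); return r.x,np.abs(r.fun).max()
E
python3 - <<'E'
from h import *
c=cam('top')
P=np.array([[57,152,96],[-57,152,96],[-57,-148,93],[57,-148,93]])/1e3
uv=np.array([[339.5,154],[349,197],[464.5,176.5],[454,135]])
q,e=fit(c,P,uv,[.55,-.4,.2]);print(q[:2],np.degrees(q[2]),e)
R=lambda u,v,z:(lambda d:(np.array([[np.cos(q[2]),np.sin(q[2])],[-np.sin(q[2]),np.cos(q[2])]])@(d-q[:2])).round(4))(onz(c,u,v,z)[:2])
print('hatch edge',R(391,149,.088),R(399,183,.088)); print('strip',R(360,190,.087),R(354,159,.087))
s=cam('scene')
print('scene case corners',proj(s,Tw([*q,0],P)).round(0).tolist())
ms=[ctrl.cut_out('relay','top')]
for d in ms[0]:
    m=d['mask'].astype(np.uint8); r=cv2.minAreaRect(cv2.findNonZero(m)); print(d['conf'],r)
E
```

```text
[ 0.55592426 -0.41071966] 11.109851312754166 1.3674943942350524
hatch edge [0.0481 0.0161] [-0.0423  0.0168]
strip [-0.0428  0.1167] [0.039  0.1143]
scene case corners [[272.0, 137.0], [305.0, 152.0], [349.0, 101.0], [318.0, 90.0]]
0.77 ((234.7780303955078, 210.15402221679688), (15.495158195495605, 23.906816482543945), 34.69515609741211)
0.76 ((273.8000183105469, 216.10000610351562), (24.149532318115234, 12.969193458557129), 63.43495178222656)
```

Call:
{"method": "jog_arm", "body": {
  "deltas": [
    [[-0.02, 0.024, 0], 0],
    [[-0.05, 0.06, 0], -1],
    [[-0.367, 0.445, 0], -7],
    [[-0.367, 0.445, 0], -7],
    [[-0.367, 0.445, 0], -7],
    [[-0.367, 0.445, 0], -7],
    [[-0.367, 0.445, 0], -7],
    [[-0.367, 0.445, 0], -7],
    [[-0.367, 0.445, 0], -7],
    [[-0.367, 0.445, 0], -7],
    [[-0.367, 0.445, 0], -7],
    [[-0.367, 0.445, 0], -7],
    [[-0.367, 0.445, 0], -7],
    [[-0.367, 0.445, 0], -7],
    [[-0.367, 0.445, 0], -7]
  ],
  "jaw": -0.14
}}

```text
clock: 2.35
tool_pos: [0.4235, -0.0894, 0.2266]
orientation: [180.0, -0.0, -152.8]
force: [-0.0, 0.2, 0.5]
opening: 0.0498
```

Run:
```python
from h import *
im=ctrl.snapshot('wrist'); c=cam('wrist'); o=ctrl.get_obs(); save(cv2.resize(im,(768,576)),'w1')
print(o['tool_pos'],o['orientation'],o['opening'],c)
for d in ctrl.cut_out('relay','wrist'):
    r=cv2.minAreaRect(cv2.findNonZero(d['mask'].astype(np.uint8))); print(d['conf'],r,onz(c,*r[0],.05))
```

```text
[ 0.42348322 -0.08984146  0.226562  ] [ 1.79999878e+02 -6.36328210e-03 -1.52854348e+02] 0.05015787135209789 {'camera_matrix': array([[311.34036306,   0.        , 257.18011987],
       [  0.        , 311.34036306, 192.09102329],
       [  0.        ,   0.        ,   1.        ]]), 'position': array([ 0.35698379, -0.1242112 ,  0.38521695]), 'rotation': array([[-4.56298717e-01,  8.55264306e-01,  2.45590000e-01],
       [ 8.89826596e-01,  4.38678293e-01,  1.25578602e-01],
       [-3.32106180e-04,  2.75833869e-01, -9.61205268e-01]])}
0.95 ((329.6292724609375, 223.10675048828125), (47.69990539550781, 49.9259033203125), 57.9946174621582) [0.43761442 0.01088844 0.05      ]
0.92 ((255.80111694335938, 171.7790069580078), (28.17153549194336, 55.397010803222656), 3.012787342071533) [ 0.42264869 -0.09236772  0.05      ]
```

View pics/w1.png

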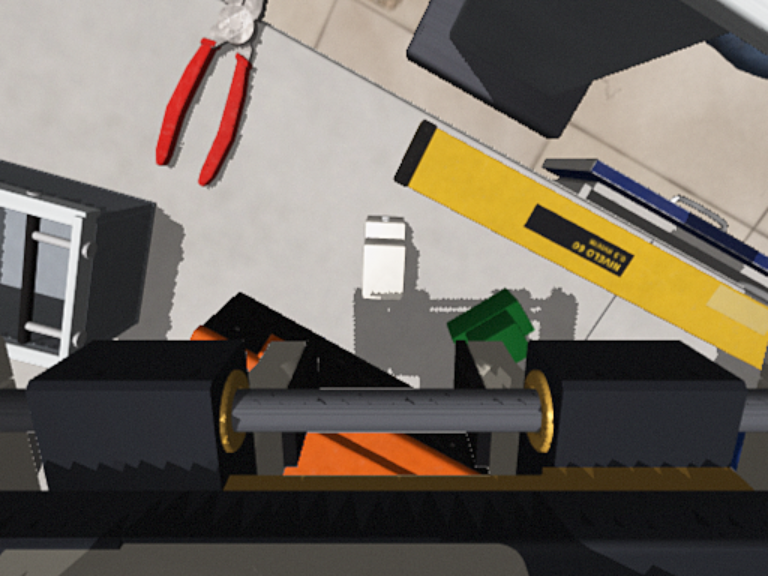

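The wrist view shows the relay at about (384,257) in the enlarged picture, aligned with the image's vertical, with the green one at (492,325) and the toolbox below. I'll fit the relay pose by matching the projected model silhouette in the wrist view and check it against the other views.

```bash
cat > fr.py <<'E'
from h import *
def box(x,y,z0,z1,ox=0): return np.array([[ox+a*x/2,b*y/2,z] for a in(-1,1) for b in(-1,1) for z in(z0,z1)])
PARTS=[box(.06,.03,0,.038),box(.037,.028,.038,.07)]
def sil(c,q,s=4):
    m=np.zeros((384*s,512*s),np.uint8)
    for P in PARTS:
        h=cv2.convexHull((proj(c,Tw(q,P))*s).astype(np.float32)); cv2.fillConvexPoly(m,h.astype(np.int32),1)
    return cv2.resize(m.astype(np.float32),(512,384),interpolation=cv2.INTER_AREA)
def fitrelay(views,q0):
    from scipy.optimize import minimize
    f=lambda p:sum(np.abs(sil(c,[q0[0]+p[0]/1e3,q0[1]+p[1]/1e3,q0[2]+np.radians(p[2]),q0[3]+p[3]/1e3])-m).sum()/m.sum() for c,m in views)
    r=minimize(f,[0,0,0,0],method='Nelder-Mead',options=dict(initial_simplex=[[0,0,0,0],[12,0,0,0],[0,12,0,0],[0,0,8,0],[0,0,0,8]]))
    p=r.x; return np.array([q0[0]+p[0]/1e3,q0[1]+p[1]/1e3,q0[2]+np.radians(p[2]),q0[3]+p[3]/1e3]),r.fun
E
python3 - <<'E'
from fr import *
V=[]
for n in('wrist','scene','top'):
    ctrl.snapshot(n); c=cam(n); L=[]
    e=proj(c,[[.423,-.09,.04]])[0]
    for d in ctrl.cut_out('relay',n):
        L.append((np.linalg.norm(np.argwhere(d['mask']).mean(0)[::-1]-e),d['mask']))
    L.sort(key=lambda t:t[0])
    if L and L[0][0]<25:V.append((c,L[0][1].astype(np.float32)));print(n,L[0][0],L[0][1].sum())
    if n=='wrist': np.save('m.npy',L[0][1])
q0=[.423,-.09,np.radians(27),0]
for S in ([0],range(len(V))):
    q,e=fitrelay([V[i] for i in S],q0);print(q[:2],np.degrees(q[2]),q[3],e)
E
```

```text
wrist 1.6046704549435136 1540
scene 1.9602235947599642 497
[ 0.42672158 -0.08957023] 24.970469397198798 0.004912830809641123 0.04922889545559883
[ 0.42660767 -0.08958324] 25.537274780656286 -0.001104576736377698 0.16590508818626404
```

Call:
{"method": "jog_arm", "body": {
  "deltas": [
    [[-0.0027, -0.0014, 0.03], 1.2],
    [[-0.0027, -0.0014, 0.07], 1.2],
    [[-0.0027, -0.0014, 0.11], 1.2],
    [[-0.0027, -0.0014, 0.14], 1.2],
    [[-0.0027, -0.0014, 0.16], 1.2],
    [[-0.0027, -0.0014, 0.175], 1.2],
    [[-0.0027, -0.0014, 0.1835], 1.2],
    [[-0.0027, -0.0014, 0.1835], 1.2],
    [[-0.0027, -0.0014, 0.1835], 1.2]
  ]
}}

```text
clock: 3.65
tool_pos: [0.4273, -0.0891, 0.0435]
orientation: [-180.0, 0.0, -154.0]
force: [-0.4, -0.1, 1.0]
opening: 0.0499
```

Call:
{"method": "jog_arm", "body": {
  "deltas": [
    [[0, 0, 0], 0],
    [[0, 0, 0], 0],
    [[0, 0, 0], 0],
    [[0, 0, 0], 0],
    [[0, 0, 0], 0],
    [[0, 0, 0], 0]
  ],
  "jaw": 1
}}

```text
clock: 4.25
tool_pos: [0.4273, -0.089, 0.0435]
orientation: [-180.0, 0.0, -154.0]
force: [-0.6, 0.9, 6.8]
opening: 0.0293
```

Call:
{"method": "jog_arm", "body": {
  "deltas": [
    [[0, 0, -0.01], 0],
    [[0, 0, -0.03], 0],
    [[0, 0, -0.06], 0],
    [[0, 0, -0.1], 0],
    [[0, 0, -0.14], 0],
    [[0, 0, -0.17], 0],
    [[0, 0, -0.18], 0],
    [[0, 0, -0.18], 0],
    [[0, 0, -0.18], 0]
  ]
}}

```text
clock: 5.15
tool_pos: [0.426, -0.089, 0.2221]
orientation: [179.9, -0.1, -154.0]
force: [0.3, 1.2, -0.7]
opening: 0.0287
```

Run:
```python
from h import *
im=ctrl.snapshot('wrist'); c=cam('wrist'); o=ctrl.get_obs(); save(cv2.resize(im,(768,576)),'w2')
print(o['tool_pos'],o['orientation'],o['opening'],o['force'])
```

```text
[ 0.42584881 -0.08905095  0.22165254] [ 1.79939513e+02 -1.28940932e-01 -1.53997987e+02] 0.029051202327997856 [-0.19571974 -0.58094613 -1.85703923]
```

View pics/w2.png

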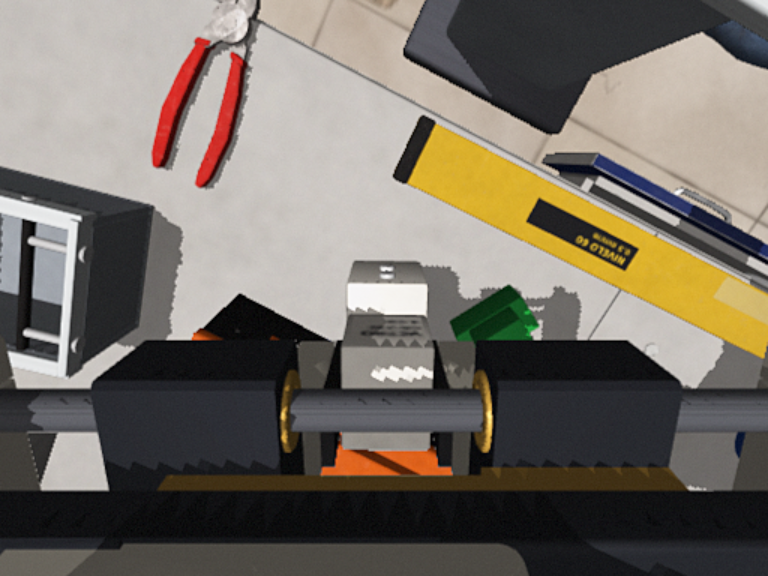

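The relay is held upright between the fingers at (388,350), with nothing disturbed. I'll move towards the case and look from the side.

Call:
{"method": "jog_arm", "body": {
  "deltas": [
    [[0, -0.02, 0], 2],
    [[-0.014, -0.142, 0], 14.9],
    [[-0.014, -0.142, 0], 14.9],
    [[-0.014, -0.142, 0], 14.9],
    [[-0.014, -0.142, 0], 14.9],
    [[-0.014, -0.142, 0], 14.9],
    [[-0.014, -0.142, 0], 14.9],
    [[-0.014, -0.142, 0], 14.9]
  ]
}}

```text
clock: 6.0
tool_pos: [0.5012, -0.2098, 0.2229]
orientation: [180.0, -0.0, -168.8]
force: [-0.2, -0.4, -0.5]
opening: 0.0293
```

Run:
```python
from h import *
im=ctrl.snapshot('wrist'); c=cam('wrist'); o=ctrl.get_obs(); save(cv2.resize(im,(768,576)),'w3')
print(o['tool_pos'],o['orientation'],o['opening'],o['force'])
q=[.5559,-.4107,np.radians(11.1),0]
P=np.array([[57,152,96],[-57,152,96],[-57,-148,93],[57,-148,93],[-46,1,82],[46,1,82]])/1e3
print((proj(c,Tw(q,P))*1.5).round(0).tolist())
```

```text
[ 0.50143012 -0.20978824  0.22318443] [ 1.79999070e+02  1.09032199e-02 -1.68823487e+02] 0.028558307950086438 [-0.29216192  0.20216163  0.04733728]
[[304.0, 380.0], [295.0, 210.0], [-193.0, 208.0], [-136.0, 377.0], [65.0, 224.0], [90.0, 356.0]]
```

View pics/w3.png

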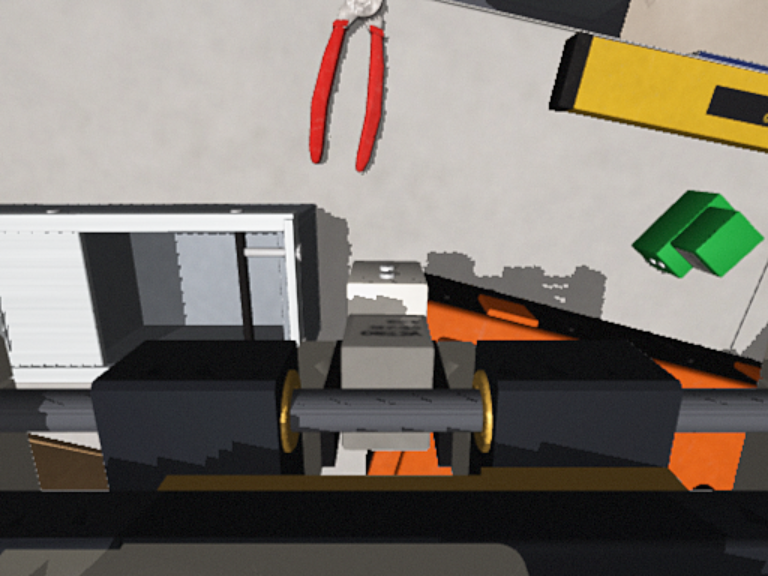

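The wrist view shows the case's near end-frame corner at about (298,213), where the model predicts (295,210). The hatch edge runs from (80,233) to (103,366) and the strip is at column 238–245.

Run:
```python
from h import *
c=cam('wrist'); q=np.array([.5559,-.4107,np.radians(11.1)])
M=np.array([[np.cos(q[2]),np.sin(q[2])],[-np.sin(q[2]),np.cos(q[2])]])
for n,u,v,z in [('corner',298,213,.096),('hatchA',80,233,.088),('hatchB',103,366,.088),('strip',237,240,.089),('stripB',244,335,.089),('endframe outer',296,330,.096),('railinner',150,233,.093),('railouter',60,213,.093),('far rail outer',20,387,.093),('far rail inner',20,367,.093)]:
    print(n,(M@(onz(c,u/1.5,v/1.5,z)[:2]-q[:2])*1e3).round(1))
o=ctrl.get_obs()
t=Tw([*q,0],[[0.0,.065,0]])[0]; R=Rt.from_euler('xyz',o['orientation'],degrees=True).as_matrix()
print('target',t,'tool delta',R.T@(np.array([t[0],t[1],o['tool_pos'][2]])-o['tool_pos']))
```

```text
corner [-54.9 153.7]
hatchA [-41.2  13.6]
hatchB [50.9 12.9]
strip [-37.  112.9]
stripB [ 27.5 112. ]
endframe outer [ 21.1 148.6]
railinner [-42.   60.4]
railouter [-54.3   6.8]
far rail outer [ 64.3 -43.3]
far rail inner [ 49.3 -40.1]
target [ 0.54338607 -0.34691598  0.        ] tool delta [-1.45804737e-02 -1.42659483e-01  4.59689153e-07]
```

Call:
{"method": "jog_arm", "body": {
  "deltas": [
    [[-0.002, -0.02, 0], 0],
    [[-0.018, -0.1435, 0], 0],
    [[-0.018, -0.1435, 0], 0],
    [[-0.018, -0.1435, 0], 0],
    [[-0.018, -0.1435, 0], 0],
    [[-0.018, -0.1435, 0], 0],
    [[-0.018, -0.1435, 0.03], 0],
    [[-0.018, -0.1435, 0.06], 0],
    [[-0.018, -0.1435, 0.085], 0],
    [[-0.018, -0.1435, 0.085], 0],
    [[-0.018, -0.1435, 0.085], 0]
  ]
}}

```text
clock: 7.15
tool_pos: [0.5474, -0.3471, 0.1391]
orientation: [-180.0, 0.0, -168.8]
force: [0.6, -0.2, -0.3]
opening: 0.0285
```

Run:
```python
from h import *
im=ctrl.snapshot('wrist'); a=cv2.resize(im,(768,576)); t=ctrl.snapshot('top'); t=cv2.resize(t[120:220,300:480],(768,427))
save(np.vstack([a[150:,:],t])[:, :][:853],'w4'); save(cv2.resize(np.vstack([a[100:480,:],t]),(660,694))[:600+94],'w4')
save(np.hstack([cv2.resize(a[120:500],(400,300)),cv2.resize(t,(400,300))]),'w4'); o=ctrl.get_obs(); print(o['tool_pos'],o['force'],o['opening'])
```

```text
[ 0.54821984 -0.3477221   0.14032787] [ 1.02876151  0.31147459 -0.24398959] 0.028939630376300398
```

View pics/w4.png

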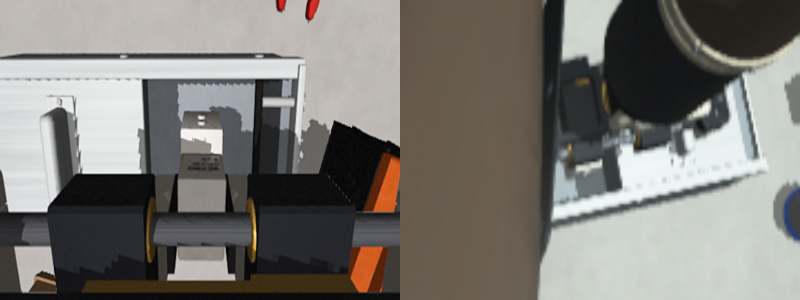

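The relay hangs centred over the bay between hatch edge (145) and strip (258), so I'll lower it.

Call:
{"method": "jog_arm", "body": {
  "deltas": [
    [[0, 0, 0.02], 0],
    [[0, 0, 0.04], 0],
    [[0, 0, 0.06], 0],
    [[0, 0, 0.075], 0],
    [[0, 0, 0.083], 0],
    [[0, 0, 0.087], 0],
    [[0, 0, 0.089], 0],
    [[0, 0, 0.0895], 0],
    [[0, 0, 0.0895], 0]
  ]
}}

```text
clock: 8.15
tool_pos: [0.5475, -0.348, 0.0493]
orientation: [-180.0, 0.1, -168.9]
force: [-0.1, 0.7, -0.6]
opening: 0.0291
```

Call:
{"method": "jog_arm", "body": {
  "deltas": [
    [[0, 0, 0.001], 0],
    [[0, 0, 0.002], 0],
    [[0, 0, 0.002], 0],
    [[0, 0, 0.002], 0]
  ]
}}

```text
clock: 8.55
tool_pos: [0.5474, -0.348, 0.0475]
orientation: [-180.0, 0.0, -168.9]
force: [-0.8, 1.1, 5.5]
opening: 0.0289
```

Call:
{"method": "jog_arm", "body": {
  "deltas": [
    [[0, 0, 0], 0],
    [[0, 0, 0], 0],
    [[0, 0, 0], 0],
    [[0, 0, 0], 0],
    [[0, 0, -0.005], 0],
    [[0, 0, -0.02], 0],
    [[0, 0, -0.04], 0],
    [[0, 0, -0.07], 0],
    [[0, 0, -0.11], 0],
    [[0, 0, -0.15], 0],
    [[0, 0, -0.15], 0],
    [[0, 0, -0.15], 0],
    [[0, 0, -0.15], 0]
  ],
  "jaw": 0.045
}}

```text
clock: 9.85
tool_pos: [0.5466, -0.3476, 0.1966]
orientation: [180.0, -0.0, -168.9]
force: [0.3, 0.1, 0.0]
opening: 0.0425
```

Run:
```python
from fr import *
im=ctrl.snapshot('wrist'); c=cam('wrist'); o=ctrl.get_obs(); save(cv2.resize(im,(768,576)),'w5')
print(o['tool_pos'],o['orientation'],o['force'],o['opening'])
for d in ctrl.cut_out('relay','wrist')[:2]:
    m=d['mask']; v,u=np.argwhere(m).mean(0); print(d['conf'],m.sum(),u*1.5,v*1.5)
    if d['conf']>.5:
        q,e=fitrelay([(c,m.astype(np.float32))],[.5475,-.348,np.radians(11.1),.004]);print(q[:2],np.degrees(q[2]),q[3],e)
for n in('hatch','strip','case'): print(n,[(d['conf'],(np.array(d['bbox'])*[768,576,768,576]).round(0)) for d in ctrl.boxes_of(n,'wrist')[:2]])
```

```text
[ 0.54645281 -0.34756481  0.19594688] [ 1.79952252e+02 -6.36071674e-02 -1.68894039e+02] [ 0.9815333  -0.61223656  0.09464195] 0.04191216597401552
0.87 1785 385.32268907563025 263.8285714285714
[ 0.54831699 -0.34737727] 9.953602024285912 0.0013985547997604256 0.046568628400564194
hatch [(0.59, array([ 47., 206., 263., 156.]))]
strip [(0.93, array([464., 210.,  64., 130.]))]
case [(0.81, array([  0., 184., 547., 195.]))]
```

View pics/w5.png

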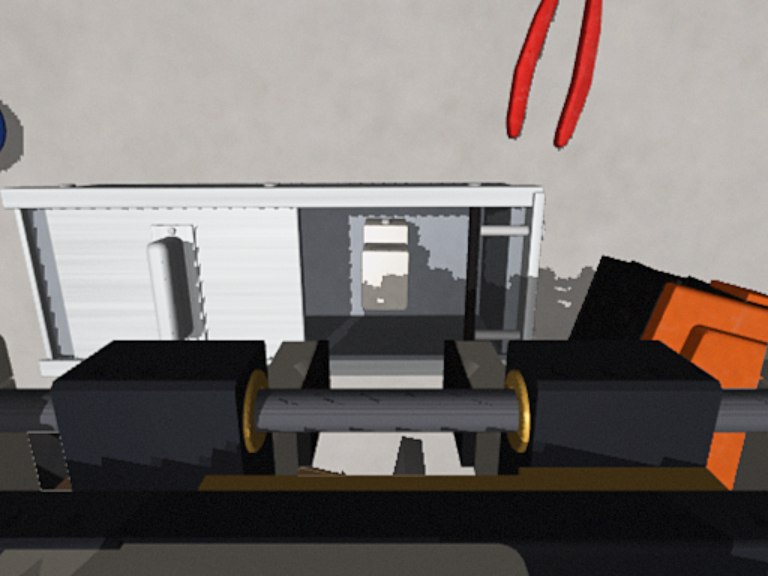

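The relay stands in the bay at (385,264), let go. The hatch edge is at column 302, the rib at (165,285) and the strip face at column 468. Next I'll push the rib from behind with shut fingers.

Run:
```python
from h import *
c=cam('wrist'); q=np.array([.5559,-.4107,np.radians(11.1)]); o=ctrl.get_obs()
M=np.array([[np.cos(q[2]),np.sin(q[2])],[-np.sin(q[2]),np.cos(q[2])]])
print('tcp',M@(o['tool_pos'][:2]-q[:2])*1e3)
for n,u,v,z in [('edge',300,210,.088),('edge',303,335,.088),('strip',469,212,.089),('stripB',465,320,.089),('rib left top',149,255,.113),('rib base L',152,225,.088),('rib base R',197,225,.088),('rib right top',178,250,.113),('end',543,187,.096),('railnear',300,188,.093),('hatch back',50,215,.088)]:
    print(n,(M@(onz(c,u/1.5,v/1.5,z)[:2]-q[:2])*1e3).round(1))
```

```text
tcp [ 3.12305161 63.58591649]
edge [-41.3  14.6]
edge [34.5 12.7]
strip [-40.3 110.2]
stripB [ 24.4 111. ]
rib left top [-20.6 -61.6]
rib base L [-32.8 -70.3]
rib base R [-32.8 -44.6]
rib right top [-23.3 -46. ]
end [-54.6 148.4]
railnear [-53.9  16.1]
hatch back [ -38.5 -127.4]
```

Call:
{"method": "jog_arm", "body": {
  "deltas": [
    [[0, -0.03, 0], 0],
    [[0, -0.165, 0], 0],
    [[0, -0.165, 0], 0],
    [[0, -0.165, 0], 0],
    [[0, -0.165, 0], 0],
    [[0, -0.165, 0.02], 0],
    [[0, -0.165, 0.05], 0],
    [[0, -0.165, 0.075], 0],
    [[0, -0.165, 0.09], 0],
    [[0, -0.165, 0.097], 0],
    [[0, -0.165, 0.1], 0],
    [[0, -0.165, 0.1], 0],
    [[0, -0.165, 0.1], 0]
  ],
  "jaw": 1
}}

```text
clock: 11.4
tool_pos: [0.5795, -0.5101, 0.098]
orientation: [-179.9, 0.1, -168.9]
force: [0.4, 0.7, 0.9]
opening: 0.0004
```

Call:
{"method": "jog_arm", "body": {
  "deltas": [
    [[0, 0.005, 0], 0],
    [[0, 0.01, 0], 0],
    [[0, 0.015, 0], 0],
    [[0, 0.02, 0], 0],
    [[0, 0.025, 0], 0],
    [[0, 0.03, 0], 0],
    [[0, 0.035, 0], 0],
    [[0, 0.04, 0], 0],
    [[0, 0.045, 0], 0],
    [[0, 0.05, 0], 0],
    [[0, 0.055, 0], 0],
    [[0, 0.06, 0], 0],
    [[0, 0.065, 0], 0],
    [[0, 0.07, 0], 0],
    [[0, 0.07, 0], 0],
    [[0, 0.07, 0], 0]
  ]
}}

```text
clock: 13.0
tool_pos: [0.5651, -0.4402, 0.096]
orientation: [179.9, -0.0, -168.9]
force: [-0.3, 0.4, 0.3]
opening: 0.0003
```

Run:
```python
from h import *
im=ctrl.snapshot('wrist'); c=cam('wrist'); o=ctrl.get_obs(); save(cv2.resize(im,(768,576)),'w6')
q=np.array([.5559,-.4107,np.radians(11.1)])
M=np.array([[np.cos(q[2]),np.sin(q[2])],[-np.sin(q[2]),np.cos(q[2])]])
print('tcp',M@(o['tool_pos'][:2]-q[:2])*1e3,M@o['force'][:2],o['tool_pos'])
```

```text
tcp [  3.36992502 -30.91033251] [ 0.70748212 -0.23785806] [ 0.5651578  -0.4403833   0.09599143]
```

View pics/w6.png

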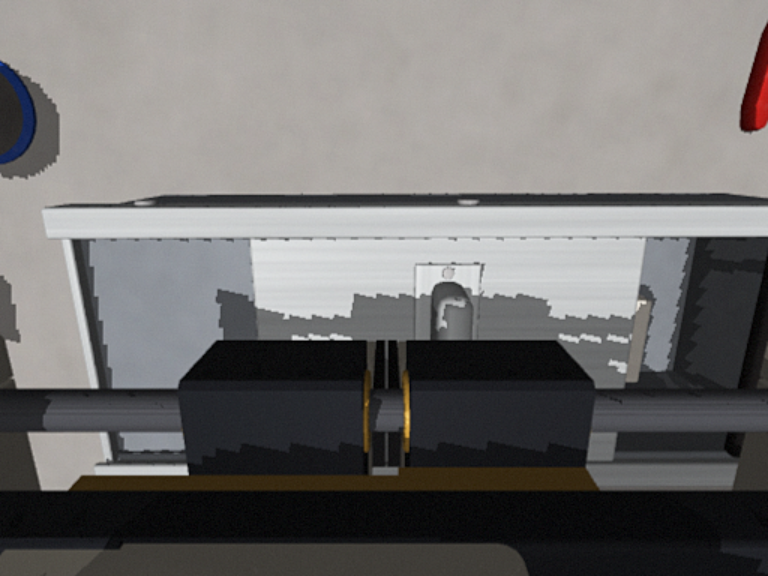

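Run:
```python
from h import *
c=cam('wrist'); q=np.array([.5559,-.4107,np.radians(11.1)])
M=np.array([[np.cos(q[2]),np.sin(q[2])],[-np.sin(q[2]),np.cos(q[2])]])
for n,u,v,z in [('edge',643,245,.088),('edge',640,300,.088),('back',251,245,.088),('ribL',432,300,.113),('ribR',472,300,.113)]:
    print(n,(M@(onz(c,u/1.5,v/1.5,z)[:2]-q[:2])*1e3).round(1))
```

```text
edge [-39.8  61.8]
edge [-18.9  63.8]
back [-39.8 -80.1]
ribL [-26.8 -16.6]
ribR [-26.8  -3.9]
```

Call:
{"method": "jog_arm", "body": {
  "deltas": [
    [[0, 0.005, 0], 0],
    [[0, 0.01, 0], 0],
    [[0, 0.015, 0], 0],
    [[0, 0.02, 0], 0],
    [[0, 0.025, 0], 0],
    [[0, 0.03, 0], 0],
    [[0, 0.034, 0], 0],
    [[0, 0.038, 0], 0],
    [[0, 0.042, 0], 0],
    [[0, 0.044, 0], 0]
  ]
}}

```text
clock: 14.05
tool_pos: [0.5567, -0.3975, 0.0966]
orientation: [180.0, -0.0, -168.9]
force: [-1.3, -2.7, -1.9]
opening: 0.0003
```

Call:
{"method": "jog_arm", "body": {
  "deltas": [
    [[0, 0.001, 0], 0],
    [[0, 0.002, 0], 0],
    [[0, 0.003, 0], 0]
  ]
}}

```text
clock: 14.35
tool_pos: [0.5563, -0.395, 0.0966]
orientation: [-180.0, -0.0, -168.9]
force: [-1.1, -2.6, -0.2]
opening: 0.0003
```

Call:
{"method": "jog_arm", "body": {
  "deltas": [
    [[0, 0.001, 0], 0],
    [[0, 0.002, 0], 0],
    [[0, 0.003, 0], 0]
  ]
}}

```text
clock: 14.65
tool_pos: [0.5558, -0.3926, 0.0967]
orientation: [-180.0, 0.0, -168.9]
force: [-0.7, -7.3, -3.0]
opening: 0.0003
```

Call:
{"method": "jog_arm", "body": {
  "deltas": [
    [[0, 0.0005, 0], 0],
    [[0, 0.001, 0], 0],
    [[0, 0.001, 0], 0]
  ]
}}

```text
clock: 14.95
tool_pos: [0.5556, -0.3917, 0.0966]
orientation: [-179.9, 0.0, -168.9]
force: [-1.1, -5.3, -1.6]
opening: 0.0004
```

Call:
{"method": "jog_arm", "body": {
  "deltas": [
    [[0, 0.0005, 0], 0],
    [[0, 0.001, 0], 0]
  ]
}}

```text
clock: 15.15
tool_pos: [0.5555, -0.3909, 0.0967]
orientation: [-179.9, 0.0, -168.9]
force: [-0.4, -6.6, -2.7]
opening: 0.0003
```

Call:
{"method": "jog_arm", "body": {
  "deltas": [
    [[0, 0.0005, 0], 0],
    [[0, 0.001, 0], 0]
  ]
}}

```text
clock: 15.35
tool_pos: [0.5552, -0.3899, 0.0967]
orientation: [-179.9, 0.0, -168.9]
force: [-0.4, -7.3, -2.8]
opening: 0.0002
```

Call:
{"method": "jog_arm", "body": {
  "deltas": [
    [[0, 0.0005, 0], 0],
    [[0, 0.001, 0], 0]
  ]
}}

```text
clock: 15.55
tool_pos: [0.555, -0.3889, 0.0966]
orientation: [-179.9, 0.0, -168.9]
force: [-1.5, -6.3, -1.2]
opening: 0.0004
```

Call:
{"method": "jog_arm", "body": {
  "deltas": [
    [[0, 0.0005, 0], 0],
    [[0, 0.001, 0], 0]
  ]
}}

```text
clock: 15.75
tool_pos: [0.5548, -0.3879, 0.0967]
orientation: [-179.9, 0.0, -168.9]
force: [-0.5, -6.8, -2.3]
opening: 0.0004
```

Call:
{"method": "jog_arm", "body": {
  "deltas": [
    [[0, 0.0005, 0], 0],
    [[0, 0.001, 0], 0]
  ]
}}

```text
clock: 15.95
tool_pos: [0.5547, -0.387, 0.0966]
orientation: [-179.9, 0.0, -168.9]
force: [-1.2, -6.6, -2.9]
opening: 0.0006
```

Call:
{"method": "jog_arm", "body": {
  "deltas": [
    [[0, 0.0005, 0], 0],
    [[0, 0.001, 0], 0]
  ]
}}

```text
clock: 16.15
tool_pos: [0.5545, -0.386, 0.0967]
orientation: [-179.9, 0.0, -168.9]
force: [-0.4, -6.6, -1.3]
opening: 0.0003
```

Call:
{"method": "jog_arm", "body": {
  "deltas": [
    [[0, 0.0005, 0], 0],
    [[0, 0.001, 0], 0]
  ]
}}

```text
clock: 16.35
tool_pos: [0.5543, -0.385, 0.0967]
orientation: [-179.9, 0.0, -168.9]
force: [-1.4, -6.9, -2.4]
opening: 0.0003
```

Call:
{"method": "jog_arm", "body": {
  "deltas": [
    [[0, 0.0005, 0], 0],
    [[0, 0.001, 0], 0]
  ]
}}

```text
clock: 16.55
tool_pos: [0.554, -0.384, 0.0967]
orientation: [-179.9, 0.0, -168.9]
force: [-0.2, -6.0, -2.3]
opening: 0.0004
```

Call:
{"method": "jog_arm", "body": {
  "deltas": [
    [[0, 0.0005, 0], 0],
    [[0, 0.001, 0], 0]
  ]
}}

```text
clock: 16.75
tool_pos: [0.5539, -0.383, 0.0966]
orientation: [-179.9, 0.0, -168.9]
force: [0.6, -7.2, -1.2]
opening: 0.0006
```

Call:
{"method": "jog_arm", "body": {
  "deltas": [
    [[0, 0.0005, 0], 0],
    [[0, 0.001, 0], 0]
  ]
}}

```text
clock: 16.95
tool_pos: [0.5537, -0.382, 0.0967]
orientation: [-179.9, 0.0, -168.9]
force: [-1.3, -7.6, -2.1]
opening: 0.0003
```

Call:
{"method": "jog_arm", "body": {
  "deltas": [
    [[0, 0.0005, 0], 0],
    [[0, 0.001, 0], 0]
  ]
}}

```text
clock: 17.15
tool_pos: [0.5535, -0.3811, 0.0967]
orientation: [-179.9, 0.0, -168.9]
force: [-1.4, -7.0, -2.2]
opening: 0.0008
```

Call:
{"method": "jog_arm", "body": {
  "deltas": [
    [[0, 0.0005, 0], 0],
    [[0, 0.001, 0], 0]
  ]
}}

```text
clock: 17.35
tool_pos: [0.5533, -0.3801, 0.0967]
orientation: [-179.9, 0.0, -168.9]
force: [-1.3, -7.3, -2.5]
opening: 0.0005
```

Call:
{"method": "jog_arm", "body": {
  "deltas": [
    [[0, 0.0005, 0], 0],
    [[0, 0.001, 0], 0]
  ]
}}

```text
clock: 17.55
tool_pos: [0.5531, -0.3791, 0.0966]
orientation: [-179.9, 0.0, -168.9]
force: [-0.6, -7.3, -2.4]
opening: 0.0001
```

Call:
{"method": "jog_arm", "body": {
  "deltas": [
    [[0, 0.0005, 0], 0],
    [[0, 0.001, 0], 0]
  ]
}}

```text
clock: 17.75
tool_pos: [0.5529, -0.3781, 0.0967]
orientation: [-179.9, 0.0, -168.9]
force: [-1.3, -6.6, -2.8]
opening: 0.0002
```

Call:
{"method": "jog_arm", "body": {
  "deltas": [
    [[0, 0.0005, 0], 0],
    [[0, 0.001, 0], 0]
  ]
}}

```text
clock: 17.95
tool_pos: [0.5527, -0.3771, 0.0967]
orientation: [-179.9, 0.0, -168.9]
force: [-0.6, -7.4, -2.1]
opening: 0.0003
```

Call:
{"method": "jog_arm", "body": {
  "deltas": [
    [[0, 0.0005, 0], 0],
    [[0, 0.001, 0], 0]
  ]
}}

```text
clock: 18.15
tool_pos: [0.5525, -0.3761, 0.0967]
orientation: [-179.9, 0.0, -168.9]
force: [-1.2, -6.4, -2.0]
opening: 0.0004
```

Call:
{"method": "jog_arm", "body": {
  "deltas": [
    [[0, 0.0005, 0], 0],
    [[0, 0.001, 0], 0]
  ]
}}

```text
clock: 18.35
tool_pos: [0.5523, -0.3751, 0.0966]
orientation: [-179.9, -0.0, -168.9]
force: [-0.8, -7.7, -3.1]
opening: 0.0005
```

Call:
{"method": "jog_arm", "body": {
  "deltas": [
    [[0, 0.0005, 0], 0],
    [[0, 0.001, 0], 0]
  ]
}}

```text
clock: 18.55
tool_pos: [0.5521, -0.3743, 0.0967]
orientation: [-179.9, 0.0, -168.9]
force: [-1.1, -10.2, -4.4]
opening: 0.0002
```

Call:
{"method": "jog_arm", "body": {
  "deltas": [
    [[0, 0.0003, 0], 0],
    [[0, 0.0005, 0], 0],
    [[0, 0.0005, 0], 0]
  ]
}}

```text
clock: 18.85
tool_pos: [0.5521, -0.3743, 0.0967]
orientation: [-179.9, 0.0, -168.9]
force: [-0.4, -10.9, -3.2]
opening: 0.0007
```

Call:
{"method": "jog_arm", "body": {
  "deltas": [
    [[0, 0.0003, 0], 0],
    [[0, 0.0005, 0], 0],
    [[0, 0.0005, 0], 0]
  ]
}}

```text
clock: 19.15
tool_pos: [0.5521, -0.3742, 0.0967]
orientation: [-179.9, 0.0, -168.9]
force: [-1.7, -11.8, -4.9]
opening: 0.0007
```

Call:
{"method": "jog_arm", "body": {
  "deltas": [
    [[0, 0.0005, 0], 0],
    [[0, 0.001, 0], 0],
    [[0, 0.001, 0], 0]
  ]
}}

```text
clock: 19.45
tool_pos: [0.5522, -0.3742, 0.0968]
orientation: [-179.8, 0.0, -168.9]
force: [0.7, -16.6, -6.0]
opening: 0.0005
```

Call:
{"method": "jog_arm", "body": {
  "deltas": [
    [[0, 0.0005, 0], 0],
    [[0, 0.0005, 0], 0]
  ]
}}

```text
clock: 19.65
tool_pos: [0.5522, -0.3741, 0.0967]
orientation: [-179.8, 0.0, -168.9]
force: [0.9, -18.7, -7.2]
opening: 0.0004
```

Call:
{"method": "jog_arm", "body": {
  "deltas": [
    [[0, 0.0003, 0], 0],
    [[0, 0.0003, 0], 0],
    [[0, 0.0003, 0], 0],
    [[0, 0.0003, 0], 0]
  ]
}}

```text
clock: 20.05
tool_pos: [0.5521, -0.3741, 0.0967]
orientation: [-179.7, 0.0, -168.9]
force: [0.3, -20.4, -8.0]
opening: 0.0006
```

Call:
{"method": "jog_arm", "body": {
  "deltas": [
    [[0, 0, 0], 0],
    [[0, 0, 0], 0],
    [[0, 0, 0], 0],
    [[0, 0, 0], 0]
  ]
}}

```text
clock: 20.45
tool_pos: [0.5522, -0.3741, 0.0967]
orientation: [-179.7, 0.0, -168.9]
force: [-0.0, -19.7, -7.9]
opening: 0.0006
```

Call:
{"method": "jog_arm", "body": {
  "deltas": [
    [[0, -0.002, 0], 0],
    [[0, -0.006, 0], 0],
    [[0, -0.015, 0], 0],
    [[0, -0.03, 0], 0],
    [[0, -0.03, -0.02], 0],
    [[0, -0.03, -0.06], 0],
    [[0, -0.03, -0.1], 0],
    [[0, -0.03, -0.1], 0],
    [[0, -0.03, -0.1], 0]
  ]
}}

```text
clock: 21.35
tool_pos: [0.5581, -0.4007, 0.198]
orientation: [-179.9, 0.2, -168.9]
force: [0.1, 0.7, -0.4]
opening: 0.0003
```

Run:
```python
from h import *
im=ctrl.snapshot('wrist'); save(cv2.resize(im,(768,576)),'w7'); o=ctrl.get_obs()
print(o['tool_pos'],o['force'])
```

```text
[ 0.55735144 -0.4002948   0.19638276] [ 0.27910094 -1.49981797 -0.85229344]
```

View pics/w7.png

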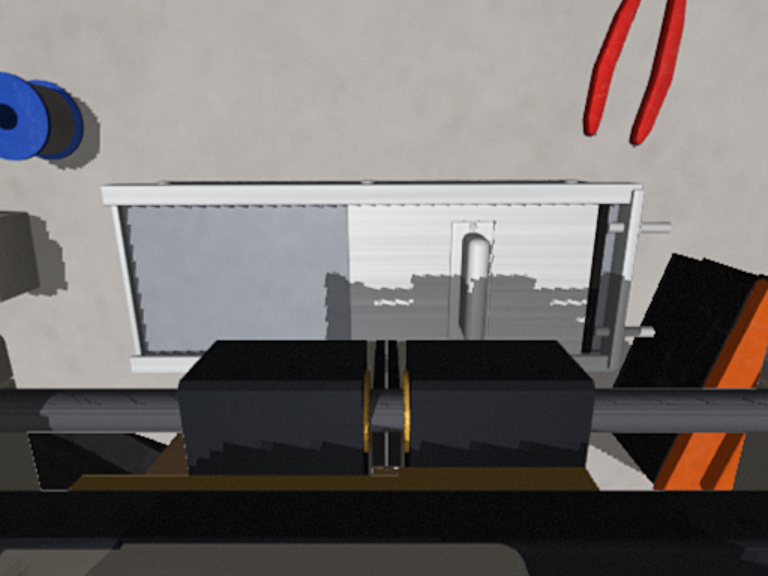

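The hatch edge lies against the strip at column 600 with no gap. The pins are pushed out through the end frame, and the pliers look undisturbed. The gripper is clear, so I'm handing in.

```bash
python3 -c "
from plant import ctrl
print(ctrl.close_job(), ctrl.get_obs()['clock'])"
```

```text
the job is handed in; nothing more can be done
the job is handed in; nothing more can be done
```

The relay stands in the bay, the hatch is closed against the seal strip, and I handed the job in at about 21.5 s. No verdict was reported.

- **Relay:** I gripped it by its upper block, lowered it onto the bay floor and let go. A wrist view afterwards showed it upright and free, about 64 mm along the bay and 4 mm off its centre line. It is now under the hatch, so I couldn't look at it again at the end.
- **Sealing force:** With shut fingers behind the rib, the push stayed at about 7 N while the strip gave way, then rose at the stop. I held a wrist force of about 20 N for roughly 0.8 s. Taking off 2–3 N of hatch friction leaves about 17 N on the strip. That figure is worked out, because the force between hatch and strip isn't measured directly. The highest wrist reading was 20.4 N, but forces were only reported at the end of each move.
- **Last look:** The hatch edge lay against the strip with no visible gap, and the hatch was at about 58 mm. The gripper had moved clear and its force reading was near zero.
- **Bystanders:** The pliers looked undisturbed. I did not re-measure the carton or the tape, but the arm did not go near either.
- **Disagreement:** The first case pose from the top camera was about 3–4 mm off sideways compared with the wrist view. I used the wrist view's value.

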